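# Strap a lock cylinder into the pinning jig and hold the follower rod at its length mark

### The job

On the pinning jig, first press both hinged straps down over the lock cylinder until each one snaps shut and stays shut by itself. Then pull the sprung telescoping rod out by its upright paddle until the middle of the paddle stands level with the tip of the pointer on the scale rail, and finish while still holding it there against its spring. Leave the cylinder in its cradle and do not disturb the loose things round the jig.

Things in the scene. Friction and masses are not known exactly. Their poses are not given: they have to be found in the camera images.
- jig: Pinning jig fixed to the desk: grey base plate 125 x 290 x 12 mm (jig x -70..+55, y -140..+150 mm). Origin at desk height under the mouth of the rod's tube; z up, long side along y; turned up to 0.35 rad. Cradle with the lock cylinder at y +64..+147 mm. Scale rail beside the rod at x +41 mm, top 26 mm. Detent blocks under the straps' free ends, tops 34 mm high.
- strap_0 (a joint): Opening (rad) of the strap nearer the rod: flat steel, 77 x 18 x 4 mm, hinged along jig y at jig x +32, y +85 mm, height 38 mm; free end towards jig -x stands up. 0 = flat, shut (top face at 40 mm, free end at jig x -45 mm); starts at 0.45 to 0.7, at most 0.75. A light spring opens it; a sprung ball is passed in the last 0.1 rad and then keeps it shut, within 0.04 rad of 0.
- strap_1 (a joint): Opening (rad) of the other strap, further from the rod; the same, hinged at jig x +32, y +125 mm, height 38 mm.
- strap_0_tab (a point): Point on the top face of strap_0, on its middle line, 60 mm from the hinge axis, 17 mm short of the free end (moves with it): a place to press. Shutting takes about 5 N straight down here or up to 10 mm nearer the hinge.
- strap_1_tab (a point): The same point on strap_1.
- paddle (a point): Centre of the upright black paddle on the rod's end, to pull by: 30 mm wide (jig x), 10 thick (jig y), 66 tall; 52 mm above the desk, top at 85; axes as the jig's. A bright line on its edges and top marks mid-thickness. The 10 mm rod and its 15 mm sleeve enter it 30 mm up: fingers straddling the thickness stay above 40 mm. At home its centre is at jig x 0, y -50 mm, 43 mm clear of the tube.
- tube_mouth (a point): Centre of the fixed steel tube's mouth (jig origin, 30 mm up); the tube runs from here along jig +y for 62 mm, radius 10 mm, with a collar of radius 11.5 mm at the mouth. The rod is drawn out towards jig -y.
- pull_rod (a joint): How far the rod is drawn out (m): 0 = home, 0.10 = hard stop. Drawing moves the paddle straight along the jig's -y. The inner spring pulls back with about 3.3 N at home plus 110 N per m drawn (about 11 N at 70 mm) and takes the rod home when it is let go.
- pointer: Dark steel pointer clamped on the scale rail, fixed: marks the length to draw to, 40 to 70 mm of draw, different each time. Its origin lies at desk height under the rod's axis (jig x 0), at the same jig y as the pointed tip; the tip is at jig x +22 mm, 29 mm high; the block beside it reaches up to 38 mm. Axes as the jig's.
- lock_cylinder_mid (a point): Brass-coloured lock cylinder 26 x 73 x 17 mm, loose in the cradle, its length along the jig's y; this point is its centre.
- cradle (a point): Fixed point of the jig where the centre of the lock cylinder belongs (jig x 0, y +105 mm, height 24.5 mm).
- silver_cylinder: Bystander: silver lock cylinder 26 x 73 x 17 mm, lying loose behind the jig (+x side). Origin under its centre.
- oil_bottle: Bystander: small brown dropper bottle 33 mm across, 102 mm tall, standing loose behind the jig. Origin under its centre.
- chip_brush: Bystander: flat brush 36 x 153 x 15 mm, lying loose in front of the jig (-x side). Origin under its centre.
Not all that is in view belongs to the job. Leave any blue look-alike of the part that bears lock_cylinder_mid alone.

How it is judged:
By the outcome, as a careful person would: the job done as asked, in the order asked, and still so for the second after the job is handed in, while the arm keeps its last pose, push and grip.
It also fails if it takes over 54 s, if anything falls off the work surface, if the arm or the gripper's body presses on something with over 40 N, if the wrist force passes 120 N, or if a joint passes its speed limit or range.

### The arm

A 7-joint arm with a two-finger parallel gripper is mounted at the origin on a cart in front of the work surface, level with it; the furniture and walls round the work are solid. World frame = base frame: x ahead of the robot, y to its left, z up, the work surface at z = 0. Lengths are in m, angles in rad, forces in N, time in s.
With the tool pointing down it reaches from about 0.4 to 0.85 m from the base axis. Payload 10.4 kg.
Tool frame: the origin (TCP) lies at the very end of the fingers, on their centre line; the grasp point (between the pads) lies 19 mm behind it; z points along the fingers, y is the line along which they close (so a half turn about z gives the same grasp; the last joint's range is limited). The gripper opens to 85 mm and grips with 20 to 120 N. Pads are 22 mm wide; open, the fingers measure 114 mm over their backs; the gripper's body (76 mm by 85 mm) begins 54 mm behind the grasp point. The pads swing forward as they close: fully open they stand 13 mm farther back than shut.
Start: joints at [1.086, 0.332, -0.065, 1.46, 0.022, 1.35, -0.088], TCP at [0.278, -0.56, 0.231] pointing down, gripper open.
Joint ranges: [-2.6, 2.6], [-0.5, 2.12], [-1.47, 1.34], [0.16, 2.42], [-1.27, 4.41], [0.06, 2.06], [-2.6, 2.6]. Speed limits (rad/s): [2.22, 2.22, 2.79, 2.79, 3.14, 3.14, 3.14].

### API

Orientations are given as a unit quaternion [w, x, y, z].
In Python, from station import arm gives the robot as it stands.
- The arm moves only by the shell command python3 -m jog 'ROWS' [FORCE]. ROWS is JSON, a list of rows, each a list of 3 entries, a list of its own where there are three numbers: the turn, a rotation vector about the tool's x, y, z in degrees, then the shift along the tool's x, y, z in m, then the finger opening in m, from 0 to 0.0854. In form: [[[wx, wy, wz], [tx, ty, tz], jaw], ...]. A call has 1 to 5 rows; each row is the pose to reach, as a shift and turn from the pose commanded when the call began, along the tool's axes at that moment; what a row does not reach only later rows make up. A row lasts 1/10 s, in which the tool goes at most 50 mm and 8.59 degrees, less where a joint would pass 70% of its speed; a pose out of reach is approached as far as the arm can. A call with a gripper value outside its range is refused whole. The fingers move at their own pace and stop on an object; FORCE is the grip in N (left out, the last holds). Time passes only in rows, so rows that repeat a pose let the fingers close. It gives the time, the measured TCP pose, the force, the opening and the grip force at its end, in the units of the state.
- arm.sense(): the state, without advancing time (a new reading comes with each control period).
- arm.camera(name): name is "side" or "top" or "wrist"; returns a dict with "image" (384x512x3 uint8, red, green, blue), "z_map" (384x512 float32, m along the optical axis (not along the pixel's ray), 0 where there is no reading), "mtx" (3x3 intrinsics, pixels), "dist_coeffs" ([k1, k2, p1, p2, k3] as OpenCV has them; the pictures are not rectified), "rvec" (rotation vector, rad) and "tvec" (3), from world to camera coordinates, as OpenCV has them. Camera axes: x right, y down, z forward; pixel columns grow to the right and rows downward; lengths in m; the calibration is good to about 2 mm. A picture is of the moment at which its call begins.
- arm.job_done(): hands the job in; it is judged then, once.
The state is a dict: "clock": time; "q": joint angles; "qd": joint speeds; "joint_efforts": joint torques, N m; "tool_pos": TCP position; "tcp_rot": TCP orientation; "contact_force": force on the tool from outside, world axes, zero at the start; "torque": the same for the moment, N m; "width": opening from 0.0 (shut) to 1.0 (fully open); "grasp_force": force on a finger pad.
Only numpy, scipy, OpenCV 4.12 (cv2) and the standard library are available. Lean on these libraries where they do the work, as an engineer would, in place of code of your own. Each camera call takes 0.05 s, during which the arm holds its last target. There are 200 camera calls.

## Working session

There is one attempt and no reset: what is moved stays moved. The work goes in short steps, Python scripts to look and compute and a shell command to move; the robot and the scene stay as the last step left them, time stands still between calls to the robot, and variables do not carry over. Pictures are saved under pics/ and viewed, at most 10 in all, crops included, and the job is handed in when it is done.

```bash
mkdir -p pics; ls; cat > h.py <<'E'
import numpy as np, cv2
from station import arm
def shot(n):
    c=arm.camera(n); c['R']=cv2.Rodrigues(np.array(c['rvec'],float))[0]; return c
def pts(c,uv):
    """depth pixels -> world"""
    uv=np.atleast_2d(np.array(uv)); z=c['z_map'][uv[:,1].astype(int),uv[:,0].astype(int)]
    n=cv2.undistortPoints(uv.reshape(-1,1,2).astype(float),np.array(c['mtx']),np.array(c['dist_coeffs'])).reshape(-1,2)
    p=np.c_[n*z[:,None],z]; return (p-np.ravel(c['tvec']))@c['R']
def plane(c,uv,h):
    uv=np.atleast_2d(np.array(uv,float))
    n=cv2.undistortPoints(uv.reshape(-1,1,2),np.array(c['mtx']),np.array(c['dist_coeffs'])).reshape(-1,2)
    d=np.c_[n,np.ones(len(n))]@c['R']; o=-c['R'].T@np.ravel(c['tvec'])
    return o+d*((h-o[2])/d[:,2])[:,None]
def proj(c,P):
    return cv2.projectPoints(np.atleast_2d(np.array(P,float)),np.array(c['rvec'],float),np.array(c['tvec'],float),np.array(c['mtx']),np.array(c['dist_coeffs']))[0].reshape(-1,2)
def toolpose(s):
    from scipy.spatial.transform import Rotation as Ro
    q=s['tcp_rot']; return np.array(s['tool_pos']),Ro.from_quat([q[1],q[2],q[3],q[0]]).as_matrix()
E
python3 - <<'E'
from h import *
a=shot('top');b=shot('side')
for n,c in(('top',a),('side',b)):
    cv2.imwrite(f'pics/{n}0.png',c['image'][:,:,::-1]); np.savez(f'{n}0.npz',**c)
print(arm.sense())
E
```

```text
pics
{'clock': 0.1, 'q': array([ 1.08639444,  0.33282958, -0.06471937,  1.46085338,  0.02163306,
        1.34993392, -0.0884795 ]), 'qd': array([ 0.00231724, -0.00114864,  0.00161432, -0.00211107,  0.00141597,
        0.00217818, -0.00018905]), 'joint_efforts': array([ 1.31024502e-03, -6.26747131e+01,  4.89735254e-02, -3.92428637e+01,
        1.61749008e-02,  6.92147529e-03,  4.51801122e-05]), 'tool_pos': array([ 0.27831885, -0.55922352,  0.2305844 ]), 'tcp_rot': array([-6.34829242e-04,  9.73452928e-01,  2.28886340e-01, -1.93814431e-04]), 'contact_force': array([ 0.2633598 , -0.06769745, -0.68255968]), 'torque': array([-0.02821118, -0.00266246, -0.02040445]), 'grasp_force': 0.0, 'width': 1.001624679136602}
```

View pics/top0.png

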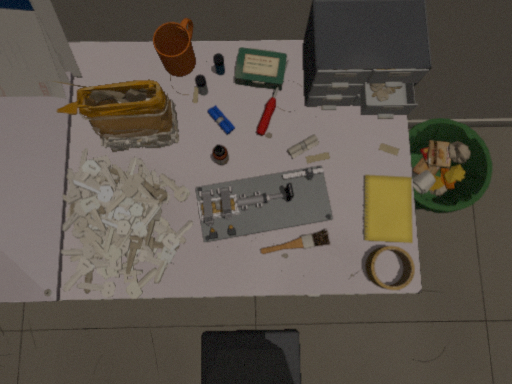

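View pics/side0.png

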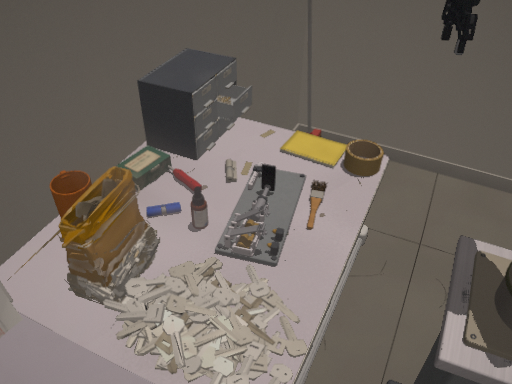

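Top view: the plate spans about (195..330, 168..240). The straps are at (208,205) and (228,200), with the paddle at (289,192) and the pointer/rail at (300,173). Detents are at (213,232) and (231,230). The look-alikes are the blue cylinder at (221,120) and the silver one at (303,146); the brass one lies under the straps.

```bash
python3 - <<'E'
from h import *
c=dict(np.load('top0.npz')); 
v,u=np.mgrid[155:250,185:340]; uv=np.c_[u.ravel(),v.ravel()]
P=pts(c,uv); img=c['image'][uv[:,1],uv[:,0]].astype(int)
g=(img.max(1)<150)&(img.max(1)>60)&(np.ptp(img,1)<30)&(abs(P[:,2]-.012)<.012)
m=np.zeros((384,512),np.uint8); m[uv[g,1],uv[g,0]]=255
m=cv2.morphologyEx(m,cv2.MORPH_CLOSE,np.ones((15,15))); m=cv2.morphologyEx(m,cv2.MORPH_OPEN,np.ones((9,9)))
k=max(cv2.findContours(m,0,2)[0],key=cv2.contourArea)
W=plane(c,k.reshape(-1,2),.012)[:,:2].astype(np.float32)
r=cv2.minAreaRect(W*1000); print(r); 
box=cv2.boxPoints(r)/1000
# long axis
e=[box[1]-box[0],box[2]-box[1]]; l=max(e,key=np.linalg.norm); l=l*np.sign(l[1]); yj=l/np.linalg.norm(l); xj=np.array([yj[1],-yj[0]])
th=np.arctan2(xj[1],xj[0]); o=np.array(r[0])/1000-xj*(-.0075)-yj*.005
print('th',th,'o',o)
np.save('jig.npy',[o[0],o[1],th])
J=lambda x,y,z:np.r_[o+xj*x+yj*y,z]
L=dict(paddle=J(0,-.05,.085),tab0=J(-.02,.085,.07),tab1=J(-.02,.125,.07),mouth=J(0,0,.03),hinge=J(.032,.085,.038))
for n,p in L.items(): print(n,p.round(3),proj(c,p).round(1))
# paddle top from depth
s=(P[:,2]>.07)&(P[:,2]<.1)&(img.max(1)<70); print('paddle depth',np.median(P[s],0),s.sum())
big=cv2.resize(c['image'][155:250,185:340],None,fx=5,fy=5,interpolation=2)
cv2.imwrite('pics/crop1.png',big[:,:,::-1])
E
```

```text
((553.9893798828125, -36.50238037109375), (348.3450927734375, 210.93515014648438), 89.09912872314453)
th -0.015723253 o [ 0.56140984 -0.04161968]
paddle [ 0.561 -0.092  0.085] [[289.9 192.3]]
tab0 [0.543 0.044 0.07 ] [[224.3 203. ]]
tab1 [0.543 0.084 0.07 ] [[205. 203.]]
mouth [ 0.561 -0.042  0.03 ] [[264.8 196.5]]
hinge [0.595 0.043 0.038] [[225.7 181.4]]
paddle depth [ 0.5576433  -0.08815079  0.08366804] 114
```

View pics/crop1.png

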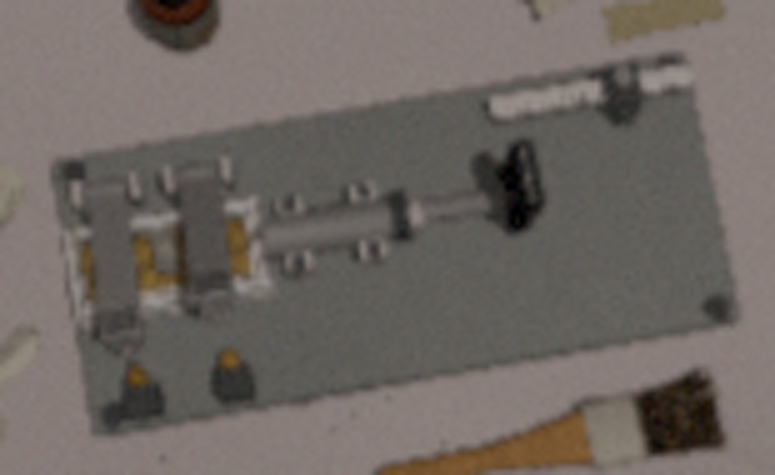

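The crop shows the plate corners at (55,163), (95,433), (687,57) and (735,322), both straps open over the brass cylinder, the paddle top at about (525,185), and the pointer tip at about (620,122). I'll fit the jig frame from those corners.

```bash
cat >> h.py <<'E'
def jig():
    x,y,t=np.load('jig.npy'); R=np.array([[np.cos(t),-np.sin(t),0],[np.sin(t),np.cos(t),0],[0,0,1]]); o=np.array([x,y,0]); 
    return o,R,t
def J(*p):
    o,R,t=jig(); return o+R@np.array(p)
def delta(target, yaw=None):
    """shift in tool axes to bring TCP to target; turn about tool z so the tool x... aligns; prints"""
    p,R=toolpose(arm.sense()); return R.T@(np.array(target)-p)
E
python3 - <<'E'
from h import *
c=dict(np.load('top0.npz'))
k=(np.array([[55,163],[95,433],[687,57],[735,322]])+.5)/5-.5+[185,155]
W=plane(c,k,.012)[:,:2]; M=np.array([[.055,.15],[-.07,.15],[.055,-.14],[-.07,-.14]])
A,B=M-M.mean(0),W-W.mean(0); t=np.arctan2((A[:,0]*B[:,1]-A[:,1]*B[:,0]).sum(),(A*B).sum())
R=np.array([[np.cos(t),-np.sin(t)],[np.sin(t),np.cos(t)]]); o=W.mean(0)-R@M.mean(0)
print(t,o,(W-(M@R.T+o)).round(4).tolist()); np.save('jig.npy',[*o,t])
oo,RR,_=jig()
for n,p,z in(('paddle',[525,185],.085),('tip',[622,122],.029),('mouth collar',[402,213],.035)):
    w=plane(c,(np.array(p)+.5)/5-.5+[185,155],z)[0]; print(n,w,(RR.T@(w-oo)).round(4))
# strap ends by depth: in jig frame
v,u=np.mgrid[155:250,185:340]; P=(pts(c,np.c_[u.ravel(),v.ravel()])-oo)@RR
for y in(.085,.125):
    s=(abs(P[:,1]-y)<.006)&(P[:,0]<.02)&(P[:,0]>-.06)&(P[:,2]>.036)
    q=P[s]; f=np.polyfit(q[:,0],q[:,2],1); print('strap',y,np.arctan(-f[0]),q[:,0].min(),q[:,2].max(),len(q))
p,Rt=toolpose(arm.sense()); print(Rt.round(3))
for n,q in(('t0',(-.02,.085,.15)),('pad',(0,-.05,.15))): print(n,J(*q).round(3),delta(J(*q)).round(3))
yw=np.arctan2(Rt[1,0],Rt[0,0]); print('tool x yaw',yw,'tool y yaw',np.arctan2(Rt[1,1],Rt[0,1]))
E
```

```text
0.1521241865900673 [ 0.55788504 -0.04291005] [[-0.0018, -0.0021], [0.0018, -0.0016], [-0.0017, 0.0003], [0.0017, 0.0034]]
paddle [ 0.56204574 -0.09106334  0.085     ] [-0.0032 -0.0482  0.085 ]
tip [ 0.59892549 -0.13977883  0.029     ] [ 0.0259 -0.102   0.029 ]
mouth collar [ 0.55903896 -0.04193733  0.035     ] [0.0013 0.0008 0.035 ]
strap 0.085 0.3422634223311468 -0.05892270837736488 0.08907322403730221 145
strap 0.125 0.3306893484216591 -0.05768392541775894 0.07719210619205426 162
[[ 0.895  0.446 -0.001]
 [ 0.446 -0.895  0.001]
 [-0.    -0.001 -1.   ]]
t0 [0.525 0.038 0.15 ] [ 0.487 -0.425  0.081]
pad [ 0.565 -0.092  0.15 ] [ 0.465 -0.29   0.081]
tool x yaw 0.46186715706843995 tool y yaw -1.1089292846169658
```

```bash
python3 -m jog '[[[0,0,8],[0.037,-0.033,0.002],0],[[0,0,16],[0.074,-0.066,0.004],0],[[0,0,17.7],[0.111,-0.099,0.007],0],[[0,0,17.7],[0.148,-0.132,0.01],0],[[0,0,17.7],[0.185,-0.165,0.012],0]]' 20
python3 - <<'E'
from h import *
print(delta(J(-.023,.085,.2)).round(3)); p,R=toolpose(arm.sense()); print(np.arctan2(R[1,0],R[0,0])-jig()[2])
E
```

```text
clock: 0.6
tool_pos: [0.3708, -0.3273, 0.2189]
tcp_rot: [-0.0, 0.997, 0.076, -0.0]
contact_force: [2.2, 0.4, 0.1]
width: 0.144
grasp_force: 0.0
[ 0.205 -0.338  0.019]
0.0007058262209317379
```

```bash
python3 -m jog '[[[0,0,0],[0.025,-0.042,0.003],0],[[0,0,0],[0.05,-0.084,0.006],0],[[0,0,0],[0.075,-0.126,0.009],0],[[0,0,0],[0.1,-0.168,0.012],0],[[0,0,0],[0.125,-0.21,0.015],0]]'
python3 -m jog '[[[0,0,0],[0.025,-0.04,0.001],0],[[0,0,0],[0.05,-0.08,0.002],0],[[0,0,0],[0.075,-0.12,0.003],0],[[0,0,0],[0.08,-0.128,0.004],0],[[0,0,0],[0.08,-0.128,0.004],0]]'
python3 - <<'E'
from h import *
print(delta(J(-.023,.085,.1)).round(3)); c=shot('wrist'); np.savez('wrist1.npz',**c)
cv2.imwrite('pics/w1.png',c['image'][:,:,::-1])
for q in((-.028,.085,.04),(-.028,.125,.04),(0,-.05,.085),(0,0,.03)): print(proj(c,J(*q)).round(0))
E
```

```text
clock: 1.1
tool_pos: [0.4623, -0.1009, 0.2042]
tcp_rot: [0.0, 0.997, 0.076, -0.0]
contact_force: [1.1, -1.1, -0.1]
width: 0.001
grasp_force: 0.0
clock: 1.6
tool_pos: [0.5216, 0.0378, 0.1998]
tcp_rot: [-0.0, 0.997, 0.078, -0.0]
contact_force: [0.3, -0.4, -0.2]
width: -0.0
grasp_force: 0.0
[0.001 0.    0.1  ]
[[259. 178.]]
[[217. 177.]]
[[429. 159.]]
[[349. 147.]]
```

View pics/w1.png

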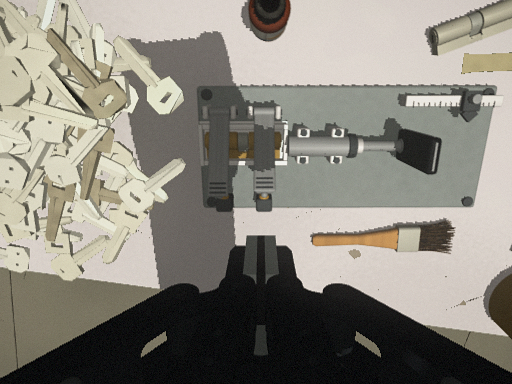

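The wrist view shows the plate corners at (202,86), (203,208), (496,87) and (474,208). Strap 0 is at (264,185), strap 1 at (219,185), the paddle at (417,150), and the pointer tip at (466,118). I'll refit the jig from these.

```bash
python3 - <<'E'
from h import *
c=dict(np.load('wrist1.npz'))
W=plane(c,[[202,86],[203,208],[496,87],[474,208]],.012)[:,:2]; M=np.array([[.055,.15],[-.07,.15],[.055,-.14],[-.07,-.14]])
A,B=M-M.mean(0),W-W.mean(0); t=np.arctan2((A[:,0]*B[:,1]-A[:,1]*B[:,0]).sum(),(A*B).sum())
R=np.array([[np.cos(t),-np.sin(t)],[np.sin(t),np.cos(t)]]); o=W.mean(0)-R@M.mean(0)
print(t,o,(W-(M@R.T+o)).round(4).tolist())
oo,RR,_=jig()
for n,p,z in(('tip',[466,120],.029),('sil bottle',[269,10],.1),('collar',[353,145],.035)):
    w=plane(c,p,z)[0]; print(n,w,(RR.T@(w-oo)).round(4))
v,u=np.mgrid[0:384,0:512]; P=(pts(c,np.c_[u.ravel(),v.ravel()])-oo)@RR
for y in(.085,.125):
    s=(abs(P[:,1]-y)<.007)&(P[:,0]<.02)&(P[:,0]>-.06)&(P[:,2]>.042)&(P[:,2]<.1)
    q=P[s]; f=np.polyfit(q[:,0],q[:,2],1); print('strap',y,np.arctan(-f[0]),q[:,0].min(),q[:,2].max(),len(q))
E
```

```text
0.15443544993531313 [ 0.55937215 -0.04763107] [[0.0002, -0.0047], [0.0, 0.0004], [-0.0012, 0.0035], [0.001, 0.0008]]
tip [ 0.5996941  -0.14565079  0.029     ] [ 0.0258 -0.1079  0.029 ]
sil bottle [0.64699508 0.05068685 0.1       ] [0.1023 0.079  0.1   ]
collar [ 0.56096083 -0.04513019  0.035     ] [ 0.0027 -0.0027  0.035 ]
strap 0.085 0.6179874592334302 -0.035258325880256 0.0886404700604371 984
strap 0.125 0.4584291267384983 -0.04224604057470726 0.07674033669092911 988
```

```bash
python3 - <<'E'
from h import *
np.save('jig.npy',[.5588,-.0455,.1535])
print(delta(J(-.023,.085,.1)).round(4))
E
python3 -m jog '[[[0,0,0],[0.001,0.003,0.04],0],[[0,0,0],[0.001,0.003,0.08],0],[[0,0,0],[0.001,0.003,0.11],0],[[0,0,0],[0.001,0.003,0.13],0],[[0,0,0],[0.001,0.003,0.145],0]]'
```

```text
[0.0016 0.001  0.0998]
clock: 2.15
tool_pos: [0.5222, 0.0306, 0.0539]
tcp_rot: [0.001, 0.997, 0.075, -0.001]
contact_force: [-0.7, 0.5, 1.6]
width: 0.002
grasp_force: 0.8
```

```bash
python3 -m jog '[[[0,0,0],[0,-0.003,0.005],0],[[0,0,0],[0,-0.003,0.01],0],[[0,0,0],[0,-0.003,0.014],0],[[0,0,0],[0,-0.003,0.0155],0],[[0,0,0],[0,-0.003,0.0155],0]]'
```

```text
clock: 2.65
tool_pos: [0.5232, 0.0359, 0.0402]
tcp_rot: [0.0, 0.997, 0.076, 0.001]
contact_force: [0.1, 0.2, 1.3]
width: -0.001
grasp_force: 0.2
```

```bash
python3 -m jog '[[[0,0,0],[0,0,0.001],0],[[0,0,0],[0,0,0.002],0],[[0,0,0],[0,0,0.002],0]]'
python3 -m jog '[[[0,0,0],[0,0,-0.03],0],[[0,0,0],[0,0,-0.06],0],[[0,0,0],[0,-0.04,-0.06],0],[[0,0,0],[0,-0.04,-0.06],0]]'
python3 - <<'E'
from h import *
print(delta(J(-.023,.125,.04)).round(4))
E
```

```text
clock: 2.95
tool_pos: [0.5232, 0.036, 0.0392]
tcp_rot: [0.0, 0.997, 0.076, 0.0]
contact_force: [-5.8, -2.1, 16.5]
width: 0.001
grasp_force: 7.9
clock: 3.35
tool_pos: [0.5165, 0.0808, 0.0993]
tcp_rot: [-0.001, 0.997, 0.079, 0.001]
contact_force: [0.0, 0.0, -0.4]
width: -0.002
grasp_force: 0.0
[-0.0007  0.0064  0.0593]
```

```bash
python3 -m jog '[[[0,0,0],[0,0.004,0.02],0],[[0,0,0],[0,0.004,0.035],0],[[0,0,0],[0,0.004,0.048],0],[[0,0,0],[0,0.004,0.055],0],[[0,0,0],[0,0.004,0.059],0]]'
python3 -m jog '[[[0,0,0],[0,0,0.001],0],[[0,0,0],[0,0,0.0015],0],[[0,0,0],[0,0,0.0015],0]]'
```

```text
clock: 3.85
tool_pos: [0.5165, 0.0715, 0.0384]
tcp_rot: [0.0, 0.997, 0.076, -0.001]
contact_force: [-13.0, -3.8, 28.6]
width: -0.001
grasp_force: 14.7
clock: 4.15
tool_pos: [0.5165, 0.0715, 0.0386]
tcp_rot: [0.001, 0.997, 0.076, -0.001]
contact_force: [-13.6, -3.1, 23.9]
width: -0.001
grasp_force: 12.5
```

```bash
python3 -m jog '[[[0,0,0],[0,0,-0.05],0],[[0,0,0],[0,0,-0.1],0],[[0,0,0],[0,0.03,-0.14],0.03],[[0,0,0],[0,0.08,-0.14],0.06],[[0,0,0],[0,0.13,-0.14],0.06]]'
python3 -m jog '[[[0,0,0],[-0.01,0.03,0],0.06],[[0,0,0],[-0.02,0.065,0],0.06],[[0,0,0],[-0.02,0.065,0],0.06],[[0,0,0],[-0.02,0.065,0],0.06]]'
python3 - <<'E'
from h import *
c=shot('wrist'); np.savez('wrist2.npz',**c)
cv2.imwrite('pics/w2.png',cv2.resize(c['image'],(800,600),interpolation=2)[:,:,::-1])
oo,RR,_=jig()
v,u=np.mgrid[0:384,0:512]; P=(pts(c,np.c_[u.ravel(),v.ravel()])-oo)@RR
for y in(.085,.125):
    s=(abs(P[:,1]-y)<.006)&(P[:,0]<.02)&(P[:,0]>-.04)&(P[:,2]>.03)&(P[:,2]<.1)
    q=P[s]; f=np.polyfit(q[:,0],q[:,2],1); print('strap',y,np.arctan(-f[0]),q[:,2].max(),len(q))
s=(P[:,2]>.08)&(P[:,2]<.095)&(abs(P[:,0])<.03)&(P[:,1]<-.02)&(P[:,1]>-.1); q=P[s];print('paddle top',q.min(0),q.max(0),np.median(q,0),len(q))
E
```

```text
clock: 4.65
tool_pos: [0.5383, -0.0579, 0.1793]
tcp_rot: [0.001, 0.997, 0.077, 0.002]
contact_force: [0.2, -0.1, -0.8]
width: 0.505
grasp_force: 0.0
clock: 5.05
tool_pos: [0.5272, -0.1247, 0.1773]
tcp_rot: [-0.0, 0.997, 0.076, 0.0]
contact_force: [0.1, 0.9, 0.6]
width: 0.707
grasp_force: 0.0
strap 0.085 0.029863205029923824 0.043975883613851914 1000
strap 0.125 0.026625615031893455 0.04390243484720782 1008
paddle top [-0.01341048 -0.05575715  0.08003323] [ 0.01665916 -0.04539846  0.08729972] [ 0.00229353 -0.05099175  0.08478275] 573
```

View pics/w2.png

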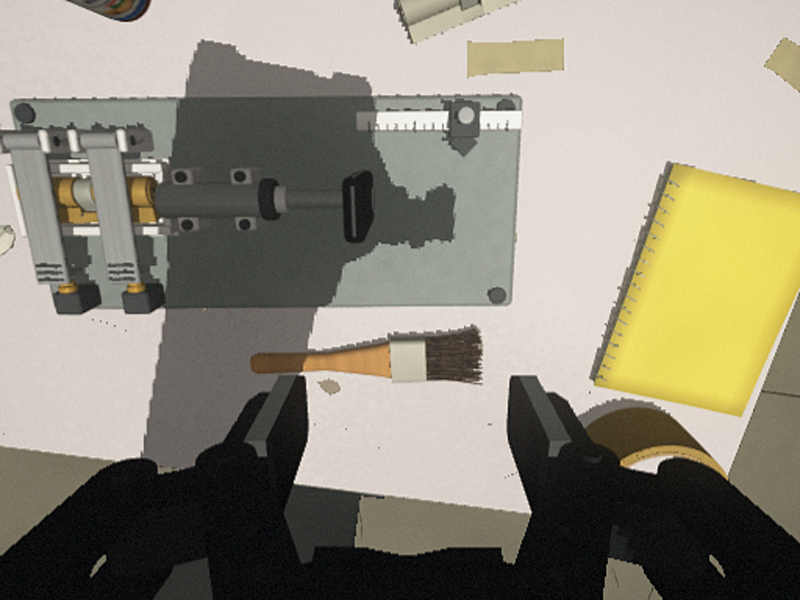

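Both straps lie shut on the brass cylinder. The paddle's bright line runs about (351,183)-(353,237), and the pointer tip is at (464,156).

```bash
python3 - <<'E'
from h import *
c=dict(np.load('wrist2.npz')); oo,RR,_=jig(); k=512/800
g=lambda p,z:((plane(c,(np.array(p)+.5)*k-.5,z)[0]-oo)@RR).round(4)
print('tip',g([464,156],.029),'line',g([351,183],.085),g([353,237],.085),'plate R',g([522,97],.012),g([511,304],.012), 'L',g([12,99],.012))
print('collar mouth face',g([277,200],.03))
print('to paddle',delta(J(.001,-.0505,.12)).round(4),delta(J(.001,-.0505,.045)).round(4))
p,R=toolpose(arm.sense());print(np.degrees(np.arctan2(R[1,0],R[0,0])-.1535))
E
```

```text
tip [ 0.0241 -0.1059  0.029 ] line [ 0.0142 -0.0497  0.085 ] [-0.0103 -0.0498  0.085 ] plate R [ 0.0555 -0.1392  0.012 ] [-0.0662 -0.1401  0.012 ] L [0.0548 0.1467 0.012 ]
collar mouth face [ 0.0006 -0.0021  0.03  ]
to paddle [ 0.0439 -0.0217  0.0574] [ 0.0438 -0.0216  0.1324]
-0.012922558374709504
```

```bash
python3 -m jog '[[[0,0,0],[0.03,-0.016,0.02],0.06],[[0,0,0],[0.0445,-0.0223,0.06],0.06],[[0,0,0],[0.0445,-0.0223,0.09],0.06],[[0,0,0],[0.0445,-0.0223,0.115],0.06],[[0,0,0],[0.0445,-0.0223,0.13],0.06]]' 60
python3 - <<'E'
from h import *
print(delta(J(.002,-.0498,.047)).round(4))
E
```

```text
clock: 5.6
tool_pos: [0.5671, -0.0932, 0.0453]
tcp_rot: [-0.001, 0.997, 0.078, -0.001]
contact_force: [-1.3, 0.9, 0.7]
width: 0.703
grasp_force: 0.0
[ 0.0011  0.0014 -0.0017]
```

```bash
python3 -m jog '[[[0,0,0],[0.001,0.001,-0.001],0.04],[[0,0,0],[0.001,0.001,-0.001],0.02],[[0,0,0],[0.001,0.001,-0.001],0],[[0,0,0],[0.001,0.001,-0.001],0],[[0,0,0],[0.001,0.001,-0.001],0]]' 60
python3 -m jog '[[[0,0,0],[0,0,0],0],[[0,0,0],[0,0,0],0],[[0,0,0],[0,0,0],0]]' 60
```

```text
clock: 6.1
tool_pos: [0.57, -0.0954, 0.0501]
tcp_rot: [-0.0, 0.997, 0.077, 0.001]
contact_force: [-1.6, 3.0, 5.5]
width: 0.108
grasp_force: 59.1
clock: 6.4
tool_pos: [0.5699, -0.0954, 0.0501]
tcp_rot: [0.0, 0.997, 0.077, 0.001]
contact_force: [-0.6, 2.5, 4.7]
width: 0.107
grasp_force: 59.1
```

```bash
python3 -m jog '[[[0,0,0],[0,0.012,0],0],[[0,0,0],[0,0.024,0],0],[[0,0,0],[0,0.036,0],0],[[0,0,0],[0,0.046,0],0],[[0,0,0],[0,0.054,0],0]]' 80
python3 -m jog '[[[0,0,0],[0,0,0],0],[[0,0,0],[0,0,0],0]]' 80
python3 - <<'E'
from h import *
oo,RR,_=jig(); p,R=toolpose(arm.sense()); print('tcp jig',(p-oo)@RR)
a=shot('top');w=shot('wrist');s=shot('side'); np.savez('t3.npz',**a);np.savez('w3.npz',**w);np.savez('s3.npz',**s)
u,v=proj(s,J(.01,-.1,.05))[0].astype(int); print('side',u,v)
A=cv2.resize(w['image'],(600,450),interpolation=2); B=cv2.resize(s['image'][v-40:v+40,u-50:u+50],(800-600+180,304),interpolation=2)
cv2.imwrite('pics/w3.png',cv2.resize(w['image'],(800,600),interpolation=2)[:,:,::-1])
cv2.imwrite('pics/s3.png',cv2.resize(s['image'][v-40:v+40,u-50:u+50],(750,600),interpolation=2)[:,:,::-1])
E
```

```text
clock: 6.9
tool_pos: [0.5783, -0.1474, 0.0502]
tcp_rot: [-0.001, 0.997, 0.077, 0.001]
contact_force: [-1.8, 9.5, 7.5]
width: 0.103
grasp_force: 79.4
clock: 7.1
tool_pos: [0.5783, -0.147, 0.0501]
tcp_rot: [-0.001, 0.997, 0.077, 0.001]
contact_force: [-2.5, 8.9, 7.4]
width: 0.106
grasp_force: 79.4
tcp jig [ 0.0037054  -0.10332621  0.05013982]
side 269 163
```

View pics/w3.png

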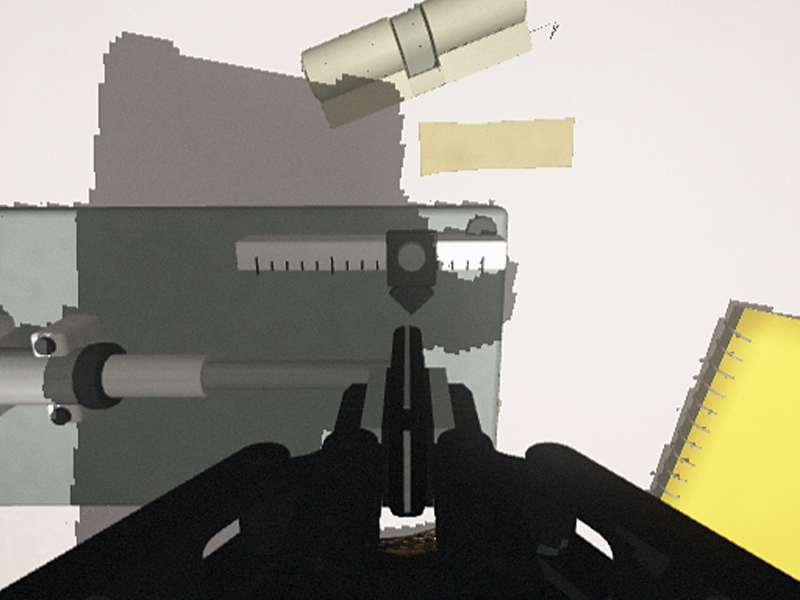

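View pics/s3.png

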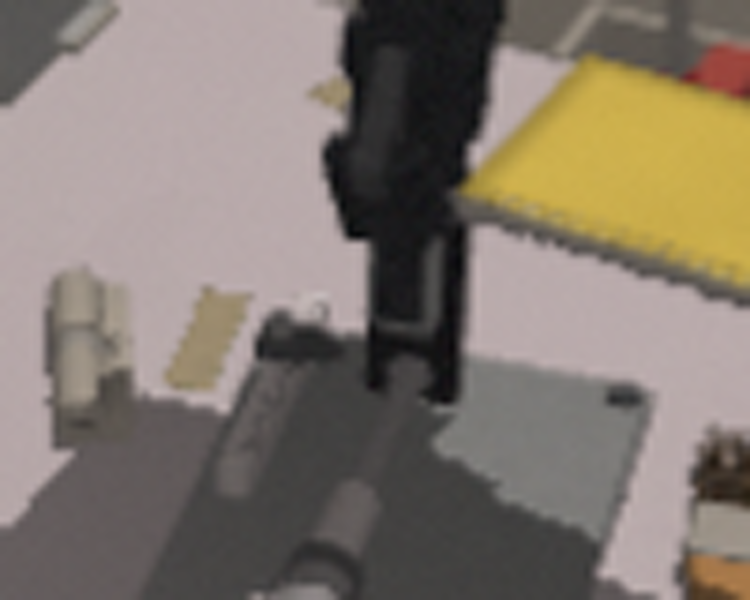

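The bright line on top of the paddle is at (407,330)-(407,400), and the pointer tip is at (411,314), so it is almost level. I'll compute the remainder.

```bash
python3 - <<'E'
from h import *
c=dict(np.load('w3.npz')); oo,RR,_=jig(); k=512/800
g=lambda p,z:((plane(c,(np.array(p)+.5)*k-.5,z)[0]-oo)@RR).round(4)
print('tip',g([411,314],.029),'line',g([407,330],.085),g([407.5,400],.085),'plate R',g([506,207],.012),g([497,480],.012))
# subpixel: dark tip columns near row, and line columns, in native px
im=c['image'].astype(int).sum(2)
for r in (193,195,197,199,201): print(r,im[r,252:274].tolist())
for r in (212,220,230,240,250,290,310): print(r,im[r,252:270].tolist())
E
```

```text
tip [ 0.0235 -0.1058  0.029 ] line [ 0.0387 -0.1045  0.085 ] [ 0.0212 -0.1047  0.085 ] plate R [ 0.0573 -0.1389  0.012 ] [-0.0546 -0.1418  0.012 ]
193 [252, 231, 180, 141, 145, 142, 146, 139, 156, 155, 148, 148, 151, 147, 150, 153, 145, 141, 142, 153, 206, 241]
195 [248, 249, 243, 245, 223, 134, 147, 139, 137, 143, 142, 136, 157, 156, 146, 144, 143, 149, 209, 255, 249, 253]
197 [248, 247, 241, 246, 237, 244, 197, 129, 151, 138, 152, 143, 161, 133, 153, 161, 195, 237, 261, 241, 252, 254]
199 [246, 253, 243, 240, 248, 255, 239, 238, 227, 166, 126, 145, 147, 157, 235, 257, 261, 254, 265, 249, 240, 248]
201 [245, 240, 234, 240, 244, 249, 247, 239, 258, 247, 232, 178, 243, 254, 258, 255, 251, 241, 249, 263, 247, 255]
212 [120, 60, 71, 72, 72, 43, 82, 178, 213, 218, 89, 70, 81, 84, 90, 91, 92, 186]
220 [69, 66, 72, 72, 68, 67, 69, 210, 199, 219, 88, 71, 88, 94, 73, 84, 83, 83]
230 [62, 63, 82, 72, 73, 70, 65, 218, 202, 219, 123, 63, 67, 66, 63, 77, 80, 68]
240 [39, 61, 78, 71, 71, 49, 97, 230, 204, 202, 112, 61, 76, 78, 81, 73, 72, 79]
250 [44, 65, 68, 63, 48, 57, 121, 202, 206, 208, 118, 51, 58, 69, 78, 64, 64, 60]
290 [66, 47, 22, 67, 33, 51, 146, 269, 247, 241, 201, 17, 40, 37, 31, 37, 40, 30]
310 [38, 37, 56, 51, 43, 50, 151, 263, 250, 255, 195, 27, 62, 44, 45, 46, 20, 49]
```

```bash
python3 - <<'E'
from h import *
c=dict(np.load('w3.npz')); oo,RR,_=jig()
cam=(-c['R'].T@np.ravel(c['tvec'])-oo)@RR; print('cam jig',cam)
for r in(212,220,230,240,250,260,275,290,310,325):
    q=(pts(c,[[260,r]])-oo)@RR; print(r,q.round(4))
g=lambda p,z:((plane(c,p,z)[0]-oo)@RR).round(4)
print('tip',g([263.0,201],.029))
for r,z,col in((290,.085,260.4),(310,.085,260.4),(250,.06,260.1),(220,.04,260.0)): print(r,g([col,r],z))
E
```

```text
cam jig [ 0.07920295 -0.10470737  0.19317467]
212 [[ 0.0177 -0.1043  0.0305]]
220 [[ 0.018  -0.1043  0.0425]]
230 [[ 0.0176 -0.1044  0.0536]]
240 [[ 0.0173 -0.1044  0.0636]]
250 [[ 0.0176 -0.1044  0.0734]]
260 [[ 0.0176 -0.1045  0.0817]]
275 [[ 0.013  -0.1045  0.0846]]
290 [[ 0.0079 -0.1045  0.0867]]
310 [[-0.0019 -0.1045  0.0854]]
325 [[-0.0089 -0.1045  0.0852]]
tip [ 0.0234 -0.1059  0.029 ]
290 [ 0.0068 -0.1047  0.085 ]
310 [-0.0021 -0.1047  0.085 ]
250 [ 0.0107 -0.1045  0.06  ]
220 [ 0.017  -0.1043  0.04  ]
```

```bash
python3 -m jog '[[[0,0,0],[0,0.001,0],0],[[0,0,0],[0,0.0016,0],0],[[0,0,0],[0,0.0016,0],0],[[0,0,0],[0,0.0016,0],0],[[0,0,0],[0,0.0016,0],0]]' 80
cat > chk.py <<'E'
from h import *
c=shot('wrist'); oo,RR,_=jig(); im=c['image'].astype(int).sum(2)
g=lambda p,z:((plane(c,p,z)[0]-oo)@RR).round(4)
for r in(193,196,199,202):
    row=im[r,240:285]; d=np.where(row<190)[0]+240; print('tip',r,d.min() if len(d) else 0,d.max() if len(d) else 0, g([d.mean(),r],.029) if len(d) else '')
for r in(206,209,214,220,230,300):
    row=im[r,252:270]; d=np.where((row>150)&(np.arange(18)>3)&(np.arange(18)<14))[0]+252; print('line',r,d, g([d.mean(),r],.085 if r==300 else (pts(c,[[int(d.mean()),r]])[0,2])))
E
python3 chk.py
```

```text
clock: 7.75
tool_pos: [0.5784, -0.1483, 0.0501]
tcp_rot: [-0.001, 0.997, 0.078, 0.001]
contact_force: [-2.3, 8.7, 7.8]
width: 0.107
grasp_force: 79.4
tip 193 252 269 [ 0.0278 -0.1059  0.029 ]
tip 196 255 265 [ 0.0261 -0.1057  0.029 ]
tip 199 258 262 [ 0.0245 -0.1057  0.029 ]
tip 202 0 0 
line 206 [256 257 258 259 260 261 262 263 264 265] [ 0.0143 -0.1059  0.0115]
line 209 [259 260 261] [ 0.0173 -0.1057  0.0247]
line 214 [259 260 261] [ 0.0176 -0.1057  0.033 ]
line 220 [259 260 261] [ 0.0179 -0.1057  0.0422]
line 230 [259 260 261] [ 0.0173 -0.1058  0.0529]
line 300 [259 260 261 262] [ 0.0024 -0.1061  0.085 ]
```

Level to about 0.1 mm. One quick check that the straps are still shut, and that the hold is steady, before handing in.

```bash
python3 -m jog '[[[0,0,0],[0,0,0],0],[[0,0,0],[0,0,0],0],[[0,0,0],[0,0,0],0]]'
python3 - <<'E'
from h import *
c=shot('side'); oo,RR,_=jig()
v,u=np.mgrid[0:384,0:512]; P=(pts(c,np.c_[u.ravel(),v.ravel()])-oo)@RR
for y in(.085,.125):
    s=(abs(P[:,1]-y)<.006)&(P[:,0]<.02)&(P[:,0]>-.04)&(P[:,2]>.03)&(P[:,2]<.1)
    print('strap z med/max',np.median(P[s],0)[2],P[s][:,2].max(),s.sum())
E
python3 chk.py | grep -E '199|220' && python3 -c "
from station import arm
print(arm.job_done())"
```

```text
clock: 8.1
tool_pos: [0.5784, -0.1483, 0.0501]
tcp_rot: [-0.001, 0.997, 0.078, 0.001]
contact_force: [-3.4, 9.2, 6.7]
width: 0.103
grasp_force: 79.4
strap z med/max 0.04089376850979061 0.04350201795551814 129
strap z med/max 0.04079793394679375 0.04350072471378543 144
tip 199 258 262 [ 0.0245 -0.1057  0.029 ]
line 220 [259 260 261] [ 0.0175 -0.1057  0.041 ]
the job is handed in; nothing more can be done
None
```

Job handed in at about 8 s of the 54 s allowed: both straps are snapped shut over the cylinder, and the arm is holding the paddle against its spring, level with the pointer tip to within about 0.3 mm by the wrist camera.

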